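Load the drill battery and latch the charger tray

TASK

Put the small battery pack flat into the pocket of the charging dock's pulled-out tray, then push the tray home by its front until its push-push latch catches, let go, and check that it stayed in (if it came back out, press it again). Never push on the tray harder than 25 N, and leave the large pack, the tracker stand and the half ring where they are.

Things in the scene. Friction and masses are not known exactly. Their poses are not given: they have to be found in the camera images.
- dock: Charging dock: white box fixed to the table, 180 mm deep (x), 130 wide (y), 78 high, turned up to 0.3 rad. Origin: middle of its open mouth (the face towards the robot), at table height; +x leads level into the dock, z up. The mouth is 94 mm wide and clear up to 66 mm above the table. Two runners 9 mm high lie before it under the tray.
- tray: Grey tray that slides level along the dock's x into the mouth; axes as the dock's. Origin: middle of its pocket's floor, 16 mm above the table; pulled out (the start) it lies at dock x = -0.0725. Pocket 65 mm (x) by 41 mm (y) inside, rim 8 mm high, 4 mm thick, open above, for the small pack lengthwise along x, either way round.
- tray_front (a point): Middle of the outer face of the tray's upright front plate, the place to push, 33 mm above the table and 53.5 mm before the tray's origin (x, z as the tray's). The plate is 100 mm wide, 8 thick, from 4 to 62 mm above the table. A spring drives the tray out all the way: it takes about 5 N at first, 9 near the end, along x (rubbing adds some up and down).
- latch (a point): Where the push-push latch sits, in the dock (fixed, 109 mm behind the mouth, out of sight). Press the tray to the sprung end stop, about 100 mm in, where the force climbs 5 N per mm; it catches only when pressed firmly into it, at about 15 N. Released, it springs back 9 mm and stays, about 91 mm in. These depths differ by up to 13 mm each time, unseen. Released too early, or pressed again when latched, it comes out.
- pack_center (a point): Small battery pack, a black block 60 mm long (x), 36 wide (y), 40 high, 0.12 to 0.26 kg, its foot 2 mm smaller all round; this point is its centre, 20 mm above its underside; z up. It stands upright on the open table to the left or right of the dock, the large pack on the other side.
- large_pack_center (a point): Large battery pack, the same look but 84 x 56 x 58 mm; this point is its centre, 29 mm above its underside. It does not fit the tray; leave it.
- tracker: Tracker stand on the right: white round foot of 64 mm across (origin: middle of its underside), brass post, clear cross of arms reaching 78 mm out with four grey balls, 126 mm high. Leave it.
- half_ring: Grey half ring of a bone fixator lying flat on the left, 160 mm across, 12 mm high; origin on the table inside the arc. Leave it.
There are look-alikes about, which are no part of the job. What is shaped like the part that bears pack_center but red is not meant.

How it is judged:
By the outcome, as a careful person would: the job done as asked, in the order asked, and still so for the second after the job is handed in, with the robot touching nothing.
It also fails if it takes over 72 s, if anything falls off the work surface, if the arm or the gripper's body presses on something with over 40 N, if the wrist force passes 120 N, or if a joint passes its speed limit or range.

ROBOT

A 6-joint arm with a two-finger parallel gripper is mounted at the origin on the work surface. World frame = base frame: x ahead of the robot, y to its left, z up, the work surface at z = 0. Lengths are in m, angles in rad, forces in N, time in s.
With the tool pointing down it reaches from about 0.25 to 0.725 m from the base axis. Payload 9.7 kg.
Tool frame: the origin (TCP) lies midway between the tips of the shut fingers; the grasp point (between the pads) lies 19 mm behind it; z points along the fingers, y is the direction in which the jaws open and shut (so a half turn about z gives the same grasp; the last joint's range is limited). The gripper opens to 85 mm and grips with 20 to 120 N. Pads are 22 mm wide; open, the fingers measure 114 mm over their backs; the gripper's body (76 mm by 85 mm) begins 54 mm behind the grasp point. The pads swing forward as they close: fully open they stand 13 mm farther back than shut.
Start: joints at [-1.121, 0.087, 0.176, 1.66, 0, 1.571], TCP at [0.239, -0.495, 0.231] pointing down, gripper open.
Joint ranges: [-3.13, 3.13], [-0.85, 1.81], [-1.15, 1.24], [-2.2, 2.28], [-1.44, 1.52], [-3.14, 3.14]. Speed limits (rad/s): [2.22, 2.22, 2.57, 3.14, 3.14, 3.14].

INTERFACE

Orientations are given as a rotation vector (axis times angle).
In Python, from workcell import get_state, camera, hand_in gives the robot as it stands.
- The arm moves only by the tool send_rows, never from a script. Its argument "targets" is a list of rows, each a list of 7 numbers: the finger opening in mm, from 0 to 85.4, then the shift along the tool's x, y, z in mm, then the turn, a rotation vector about the tool's x, y, z in units of 6 degrees (1.0 is 6 degrees). In form: [[grip, tx, ty, tz, wx, wy, wz], ...]. A call has 1 to 12 rows; each row is the pose to reach, as a shift and turn from the pose commanded when the call began, along the tool's axes at that moment; what a row does not reach only later rows make up. A row lasts 1/12 s, in which the tool goes at most 41.7 mm and 7.16 degrees, less where a joint would pass 70% of its speed; a pose out of reach is approached as far as the arm can. A call with a gripper value outside its range is refused whole. The fingers move at their own pace and stop on an object; "newtons" is the grip in N (left out, the last holds). Time passes only in rows, so rows that repeat a pose let the fingers close. It gives the time, the measured TCP pose, the force and the opening at its end, in the units of the state.
- get_state(): the state, without advancing time (a new reading comes with each control period).
- camera(name): name is "side" or "top"; returns a dict with "img" (400x640x3 uint8, red, green, blue), "range_z" (400x640 float32, m along the optical axis (not along the pixel's ray), 0 where there is no reading), "camera_matrix" (3x3 intrinsics, pixels), "extrinsics" (4x4, takes a point from camera to world coordinates). Camera axes: x right, y up, looking along -z (the intrinsics and any distortion apply to the point x, -y, -z); pixel columns grow to the right and rows downward; lengths in m; the calibration is good to about 2 mm. A picture is of the moment at which its call begins.
- hand_in(): hands the job in, once; it reports no verdict.
The state is a dict: "time_s": time; "q": joint angles; "qvel": joint speeds; "tau": joint torques, N m; "eef_pos": TCP position; "orientation": TCP orientation; "ft_force": force on the tool from outside, world axes, zero at the start; "ft_torque": the same for the moment, N m; "finger_gap": finger opening in m.
Only numpy, scipy, OpenCV 4.12 (cv2) and the standard library are available. Lean on these libraries where they do the work, as an engineer would, in place of code of your own. Each camera call takes 0.05 s, during which the arm holds its last target. There are 200 camera calls.

## Working session

There is one attempt and no reset: what is moved stays moved. The work goes in short steps, Python scripts to look and compute and a tool call to move; the robot and the scene stay as the last step left them, time stands still between calls to the robot, and variables do not carry over. Pictures are saved under pics/ and viewed, about 8 in all and at most 12, crops included, and the job is handed in when it is done.

Besides the shell and the picture viewer there is one more tool, called after "Request:" as name([rows], argument=value, ...), one row to a line, values as JSON. send_rows: Moves the arm, as the interface text tells. Its arguments: {"type":"object","properties":{"targets":{"type":"array"},"newtons":{"type":"number"}},"required":["targets"]}

```bash
mkdir -p pics
cat > h.py <<'E'
import numpy as np, cv2
from workcell import get_state, camera, hand_in
def grab(n,f=None):
    c=camera(n)
    if f: cv2.imwrite('pics/'+f,c['img'][:,:,::-1])
    np.savez('/tmp/%s.npz'%n,**{k:c[k] for k in('img','range_z','camera_matrix','extrinsics')})
    return c
def cloud(c):
    K=c['camera_matrix'];z=c['range_z'];h,w=z.shape
    u,v=np.meshgrid(np.arange(w),np.arange(h))
    x=(u-K[0,2])/K[0,0]*z;y=(v-K[1,2])/K[1,1]*z
    P=np.stack([x,-y,-z],-1)@c['extrinsics'][:3,:3].T+c['extrinsics'][:3,3]
    P[z==0]=np.nan
    return P
E
python3 - <<'E'
from h import *
for n in('top','side'):
    c=grab(n,n+'0.png');print(n,c['camera_matrix'].round(1).tolist(),c['extrinsics'].round(3).tolist(),(c['range_z']>0).mean())
    print([k for k in c])
s=get_state();print(s['eef_pos'],s['orientation'],s['time_s'])
E
```

```text
top [[414.0, 0.0, 319.8], [0.0, 414.0, 201.0], [0.0, 0.0, 1.0]] [[-0.007, 0.984, -0.177, 0.344], [-1.0, -0.01, -0.019, -0.01], [-0.02, 0.177, 0.984, 1.145], [0.0, 0.0, 0.0, 1.0]] 0.9959765625
['img', 'range_z', 'camera_matrix', 'extrinsics']
side [[436.1, 0.0, 324.3], [0.0, 436.1, 201.2], [0.0, 0.0, 1.0]] [[-0.716, 0.386, -0.582, -0.145], [-0.698, -0.406, 0.59, 0.659], [-0.008, 0.829, 0.56, 0.688], [0.0, 0.0, 0.0, 1.0]] 0.99610546875
['img', 'range_z', 'camera_matrix', 'extrinsics']
[ 0.23903193 -0.49510864  0.23065196] [-3.06135385e+00 -7.00347583e-01  4.69734606e-04] 0.1
```

View pics/top0.png

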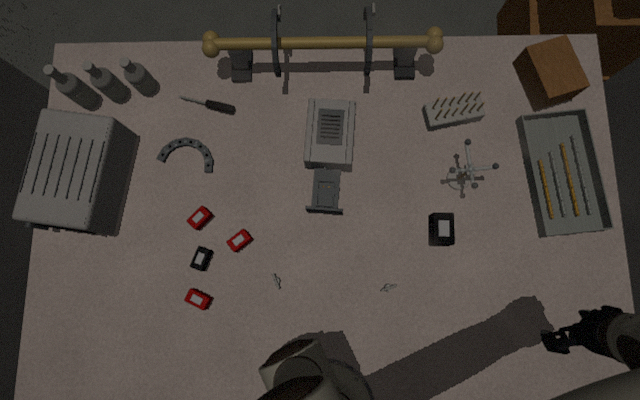

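View pics/side0.png

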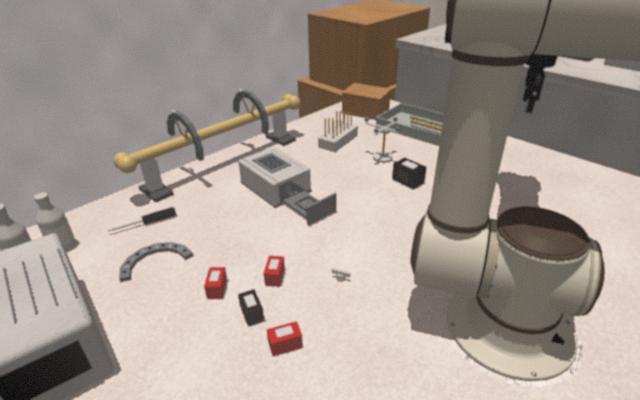

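The top view shows black blocks at (201,258), small and on the left, and (441,229), larger and on the right. Red look-alikes are at (200,217), (239,240) and (198,299). The small black one at (201,258) fits pack_center. The dock is at (330,135) and the tray at (325,190).

Run:
```python
from h import *
for n in('top','side'):
    c=dict(np.load('/tmp/%s.npz'%n));P=cloud(c);img=c['img'].astype(int)
    print(n)
    reg=dict(top=dict(pack=(180,240,225,282),big=(420,205,462,252)),side=dict(pack=(232,285,272,328)))[n]
    for k,(a,b,e,f) in reg.items():
        Q=P[b:f,a:e].reshape(-1,3);h=.040 if k=='pack' else .058
        Q=Q[abs(Q[:,2]-h)<.008]
        r=cv2.minAreaRect((Q[:,:2]*1000).astype(np.float32));print(k,len(Q),np.median(Q[:,2]),r)
    # dock top
    m=(abs(P[...,2]-.078)<.006)&(abs(P[...,1])<.16)&(P[...,0]>.4)&(P[...,0]<.85)
    Q=P[m];print('dock',len(Q),cv2.minAreaRect((Q[:,:2]*1000).astype(np.float32)))
    # tray front plate
    m=(P[...,2]>.05)&(P[...,2]<.068)&(abs(P[...,1])<.15)&(P[...,0]>.3)&(P[...,0]<.5)
    Q=P[m];print('plate',len(Q),Q.mean(0),cv2.minAreaRect((Q[:,:2]*1000).astype(np.float32)))
    T=P[330:340,150:170] if n=='top' else P[370:380,200:230]
    print('table z',np.nanmedian(T[...,2]))
t=cv2.imread('pics/top0.png');s=cv2.imread('pics/side0.png')
A=cv2.resize(t[190:320,160:270],None,fx=3.6,fy=3.6,interpolation=2);B=cv2.resize(t[85:225,285:375],None,fx=3.34,fy=3.34,interpolation=2)
A=cv2.resize(A,(396,468));B=cv2.resize(B,(301,468));cv2.imwrite('pics/crop1.png',cv2.convertScaleAbs(np.hstack([A,B]),alpha=1.6))
```

```text
top
pack 320 0.04107503637034249 ((392.6127014160156, 332.77459716796875), (36.55063247680664, 59.797157287597656), 68.63650512695312)
big 702 0.05913536150845755 ((465.5826110839844, -310.78607177734375), (57.60531997680664, 82.55828094482422), 89.4100112915039)
dock 2916 ((730.6695556640625, -16.47913360595703), (130.0535125732422, 180.9840087890625), 85.21578979492188)
plate 0 [nan nan nan] ((0.0, 0.0), (0.0, 0.0), 0.0)
table z 0.001525168510197794
side
pack 447 0.03931225960350415 ((388.9820251464844, 331.10589599609375), (35.86033630371094, 61.524269104003906), 68.21537780761719)
dock 1488 ((725.5970458984375, -19.145187377929688), (133.1560821533203, 183.9225311279297), 85.07633972167969)
plate 0 [nan nan nan] ((0.0, 0.0), (0.0, 0.0), 0.0)
table z -0.0004178577144776652<stdin>:15: RuntimeWarning: Mean of empty slice.
  ret = um.true_divide(
```

View pics/crop1.png

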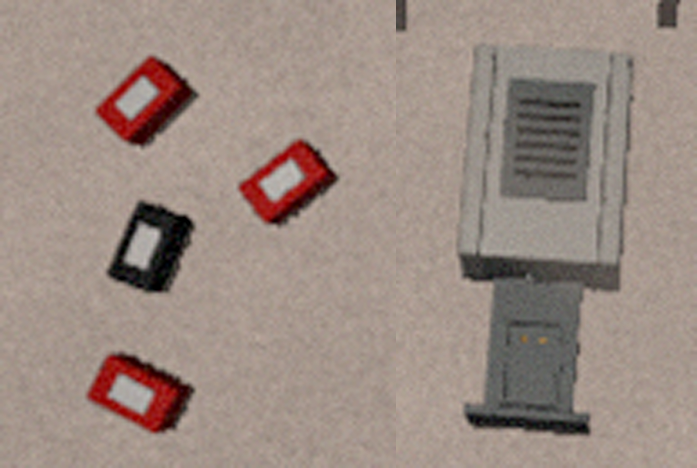

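The crop confirms it: the black block at crop (150,247) is the only small black one among three reds. Both cameras give it about 60 x 36 mm at 40 mm height. Next I check the tray's geometry and work out the first move.

```bash
cat >> h.py <<'E'
from scipy.spatial.transform import Rotation as R
def row(p,yawy,s=None):
    """row values to reach TCP p (m), pointing down, tool-y at world angle yawy deg"""
    s=s or get_state();A=R.from_rotvec(s['orientation'])
    y=np.radians(yawy);ty=np.array([np.cos(y),np.sin(y),0]);tz=np.array([0,0,-1.]);tx=np.cross(ty,tz)
    B=R.from_matrix(np.stack([tx,ty,tz],1))
    t=A.inv().apply(np.array(p)-s['eef_pos'])*1000
    return t.round(1),(np.degrees((A.inv()*B).as_rotvec())/6).round(2)
E
python3 - <<'E'
from h import *
u=np.array([np.cos(np.radians(-4.85)),np.sin(np.radians(-4.85))]);v=np.array([-u[1],u[0]])
for n,cen in(('top',(.7307,-.0165)),('side',(.7256,-.0191))):
    c=dict(np.load('/tmp/%s.npz'%n));P=cloud(c)
    d=P[...,:2]-(np.array(cen)-.09*u);X=d@u*1000;Y=d@v*1000;Z=P[...,2]*1000
    m=(Z>55)&(Z<68)&(X<-100)&(X>-150)&(abs(Y)<70);print(n,m.sum(),'plate top X',np.percentile(X[m],[2,50,98]),'Y',np.percentile(Y[m],[1,99]),'Z',np.median(Z[m]))
    m=(Z>18)&(Z<34)&(X<-10)&(X>-110)&(abs(Y)<60);print('rim Y',np.percentile(Y[m],[1,99]))
print(row((.391,.332,.14),68.4),get_state()['q'])
E
```

```text
top 124 plate top X [-125.80372772 -122.28439912 -117.83024302] Y [-49.28218794  48.85158947] Z 62.724770678310506
rim Y [-35.87533428  36.3723395 ]
side 122 plate top X [-126.27270123 -122.24965701 -116.53849625] Y [-48.81150233  50.06223407] Z 60.657384827522804
rim Y [-23.78383812  33.77314626]
(array([ 496.5, -678.7,   91.4]), array([-1.00e-02, -1.00e-02, -2.21e+01])) [-1.12099571e+00  8.73861835e-02  1.75189232e-01  1.65978801e+00
 -3.49551669e-05  1.57079618e+00]
```

The plate lies 126 to 118 mm before the mouth, 98 mm wide and 62 mm high, as specified in both views. Moving above the pack now.

Request:
send_rows([
  [70,496,-679,60,0,0,-22.1],
  [70,496,-679,60,0,0,-22.1],
  [70,496,-679,60,0,0,-22.1],
  [70,496,-679,60,0,0,-22.1],
  [70,496,-679,60,0,0,-22.1],
  [70,496,-679,60,0,0,-22.1],
  [70,496,-679,60,0,0,-22.1],
  [70,496,-679,60,0,0,-22.1],
  [70,496,-679,60,0,0,-22.1],
  [70,496,-679,60,0,0,-22.1],
  [70,496,-679,60,0,0,-22.1],
  [70,496,-679,60,0,0,-22.1],
], newtons=40)

```text
time_s: 1.1
eef_pos: [0.3285, -0.0028, 0.1956]
orientation: [1.755, 2.605, 0.001]
ft_force: [1.4, -0.6, 0.1]
finger_gap: 0.0702
```

```bash
python3 -c "
from h import *
s=get_state();print(s['q'],s['eef_pos'],row((.391,.332,.14),68.4,s))"
```

```text
[-8.43770254e-03 -4.54575311e-01 -3.55002855e-01  1.66952807e+00
 -3.68514386e-05  1.17760486e+00] [ 0.32853292 -0.00278263  0.19563204] (array([286.9, 183.5,  55.7]), array([ 0.01,  0.01, -7.73]))
```

Request:
send_rows([
  [70,287,183,56,0,0,-7.7],
  [70,287,183,56,0,0,-7.7],
  [70,287,183,56,0,0,-7.7],
  [70,287,183,56,0,0,-7.7],
  [70,287,183,56,0,0,-7.7],
  [70,287,183,56,0,0,-7.7],
  [70,287,183,56,0,0,-7.7],
  [70,287,183,56,0,0,-7.7],
  [70,287,183,56,0,0,-7.7],
  [70,287,183,56,0,0,-7.7],
  [70,287,183,56,0,0,-7.7],
  [70,287,183,56,0,0,-7.7],
])

```text
time_s: 2.1
eef_pos: [0.3926, 0.3286, 0.1399]
orientation: [-0.603, -3.083, 0.001]
ft_force: [-0.5, 0.5, -0.1]
finger_gap: 0.0697
```

```bash
python3 -c "
from h import *
s=get_state();print(s['q'],s['eef_pos'],s['ft_force'],row((.391,.332,.012),68.4,s))"
```

```text
[ 6.96999391e-01 -1.83589718e-02 -1.08722364e-01  1.48093993e+00
 -2.24836196e-04  1.08308033e+00] [0.39263684 0.32862096 0.13986523] [-0.46382023  0.51301704 -0.09683166] (array([  2.8,   2.6, 127.9]), array([-0.01, -0.  , -0.09]))
```

Request:
send_rows([
  [70,1,1,30,0,0,-0.1],
  [70,1,1,60,0,0,-0.1],
  [70,1,1,80,0,0,-0.1],
  [70,1,1,80,0,0,-0.1],
  [70,1,1,80,0,0,-0.1],
])

```text
time_s: 2.52
eef_pos: [0.3921, 0.3295, 0.0601]
orientation: [-0.588, -3.086, 0.001]
ft_force: [0.1, 0.4, -0.3]
finger_gap: 0.0702
```

```bash
python3 -c "
from h import *
c=grab('side','side1.png');s=get_state();print(s['eef_pos'],row((.391,.332,.012),68.4,s))
cv2.imwrite('pics/s1.png',cv2.resize(c['img'][200:360,160:360,::-1],None,fx=3,fy=3))"
```

```text
[0.3927434  0.33031967 0.061315  ] (array([ 2.3,  0.9, 49.3]), array([0.01, 0.01, 0.01]))
```

View pics/s1.png

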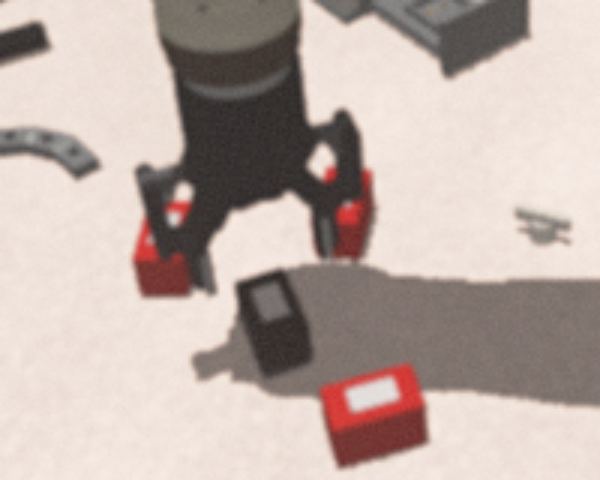

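The open fingers straddle the black pack at (275,320), with the jaws across its width. I lower and grip.

Request:
send_rows([
  [70,2,1,20,0,0,0],
  [70,2,1,40,0,0,0],
  [70,2,1,49,0,0,0],
  [70,2,1,49,0,0,0],
  [30,2,1,49,0,0,0],
  [20,2,1,49,0,0,0],
  [20,2,1,49,0,0,0],
  [20,2,1,49,0,0,0],
  [20,2,1,49,0,0,0],
  [20,2,1,49,0,0,0],
], newtons=40)

```text
time_s: 3.4
eef_pos: [0.3915, 0.3332, 0.0124]
orientation: [0.585, 3.085, 0.003]
ft_force: [-0.6, -1.3, 6.6]
finger_gap: 0.0356
```

Request:
send_rows([
  [20,0,0,0,0,0,0],
  [20,0,0,0,0,0,0],
  [20,0,0,-20,0,0,0],
  [20,0,0,-50,0,0,0],
  [20,0,0,-90,0,0,0],
  [20,0,0,-120,0,0,0],
  [20,0,0,-120,0,0,0],
  [20,0,0,-120,0,0,0],
])

```text
time_s: 4.07
eef_pos: [0.3916, 0.3333, 0.1329]
orientation: [0.585, 3.084, 0.005]
ft_force: [-1.5, 0.1, -1.8]
finger_gap: 0.035
```

```bash
python3 -c "
from h import *
s=get_state();print(s['eef_pos'],s['finger_gap'],s['ft_force'],s['q'],row((.566,-.0043,.13),85.15,s))"
```

```text
[0.39160962 0.33333432 0.13290673] 0.034994478401839654 [-1.45708669  0.13141    -1.77487033] [ 7.05187279e-01 -1.71411918e-02 -1.20914057e-01  1.46302056e+00
 -4.62316355e-06  1.08014440e+00] (array([-285.9, -250.3,    2.6]), array([ 0.03,  0.02, -2.77]))
```

Request:
send_rows([
  [20,-286,-250,0,0,0,-2.8],
  [20,-286,-250,0,0,0,-2.8],
  [20,-286,-250,0,0,0,-2.8],
  [20,-286,-250,0,0,0,-2.8],
  [20,-286,-250,0,0,0,-2.8],
  [20,-286,-250,0,0,0,-2.8],
  [20,-286,-250,0,0,0,-2.8],
  [20,-286,-250,0,0,0,-2.8],
  [20,-286,-250,0,0,0,-2.8],
  [20,-286,-250,0,0,0,-2.8],
  [20,-286,-250,0,0,0,-2.8],
  [20,-286,-250,0,0,0,-2.8],
])

```text
time_s: 5.07
eef_pos: [0.5647, -0.0055, 0.129]
orientation: [-0.131, -3.136, -0.0]
ft_force: [0.6, -0.3, -0.7]
finger_gap: 0.0354
```

Request:
send_rows([
  [20,0,0,20,0,0,0],
  [20,0,0,50,0,0,0],
  [20,0,0,50,0,0,0],
  [20,0,0,50,0,0,0],
])

```text
time_s: 5.4
eef_pos: [0.5635, -0.0036, 0.0793]
orientation: [-0.126, -3.135, -0.0]
ft_force: [-0.1, 0.6, -0.5]
finger_gap: 0.0356
```

Run:
```python
from h import *
s=get_state();print(s['eef_pos'],s['finger_gap'],s['ft_force'],row((.566,-.0043,.13),85.15,s))
for n in('side','top'):
    c=grab(n,n+'2.png');img=c['img']
    P=cloud(c);cen=dict(top=(.7307,-.0165),side=(.7256,-.0191))[n]
    u=np.array([np.cos(np.radians(-4.85)),np.sin(np.radians(-4.85))]);v=np.array([-u[1],u[0]])
    d=P[...,:2]-(np.array(cen)-.1625*u);X=d@u*1000;Y=d@v*1000;Z=P[...,2]*1000
    # black pack top: dark or label, z ~ .08+.028
    e=s['eef_pos'][2]*1000
    m=(abs(Z-(e-12+40))<5)&(abs(X)<50)&(abs(Y)<40)
    print(n,m.sum(),[np.percentile(q[m],[3,50,97]).round(1) for q in(X,Y,Z)])
c=np.load('/tmp/side.npz')['img'];t=np.load('/tmp/top.npz')['img']
cv2.imwrite('pics/p2.png',np.hstack([cv2.resize(c[120:240,220:360],None,fx=3,fy=3)[:,:,::-1],cv2.resize(t[120:240,270:390],None,fx=3,fy=3)[:,:,::-1]]))
```

```text
[ 0.56350948 -0.00362657  0.07927695] 0.035638402158677945 [-0.05139874  0.63242586 -0.49824644] (array([ -2.3,  -0.5, -50.7]), array([-0.  , -0.04,  0.04]))
side 180 [array([-32. , -11.4,  13.9]), array([-20.8,  -0. ,  32.4]), array([102.9, 106.8, 110.6])]Traceback (most recent call last):
  File "<stdin>", line 11, in <module>
    return _quantile_unchecked(
        a, q, axis, out, overwrite_input, method, keepdims, weights)
    return _ureduce(a,
                    func=_quantile_ureduce_func,
    ...<5 lines>...
                    overwrite_input=overwrite_input,
                    method=method)
    r = func(a, **kwargs)
    result = _quantile(arr,
                       quantiles=q,
    ...<2 lines>...
                       out=out,
                       weights=wgt)
    slices_having_nans = np.isnan(arr[-1, ...])
                                  ~~~^^^^^^^^^
IndexError: index -1 is out of bounds for axis 0 with size 0
```

Run:
```python
from h import *
s=get_state()
c=dict(np.load('/tmp/side.npz'));P=cloud(c);cen=(.7256,-.0191)
u=np.array([np.cos(np.radians(-4.85)),np.sin(np.radians(-4.85))]);v=np.array([-u[1],u[0]])
d=P[...,:2]-(np.array(cen)-.1625*u);X=d@u*1000;Y=d@v*1000;Z=P[...,2]*1000
print('tcp tray frame (side)',(s['eef_pos'][:2]-(np.array(cen)-.1625*u))@u*1000,(s['eef_pos'][:2]-(np.array(cen)-.1625*u))@v*1000)
for z0 in(72,80,88,96):
    m=(abs(Z-z0)<4)&(abs(Y)<12)&(X<-10)&(X>-50);print(z0,m.sum(),np.median(X[m]) if m.any() else None)
    m=(abs(Z-z0)<4)&(abs(X+20)<8)&(Y>0)&(Y<40);print('  Yside',m.sum(),np.median(Y[m]) if m.any() else None)
im=c['img'][:,:,::-1]
cv2.imwrite('pics/p2.png',cv2.resize(im[120:240,220:360],None,fx=4,fy=4))
```

```text
tcp tray frame (side) 1.62587261586277 1.5217750151868088
72 12 -31.4636997911026
  Yside 7 16.80754663094138
80 21 -31.723448366291997
  Yside 11 18.699789172470652
88 23 -30.67857647950903
  Yside 13 19.488427037820905
96 18 -31.423121643410152
  Yside 14 20.036879688092945
```

View pics/p2.png

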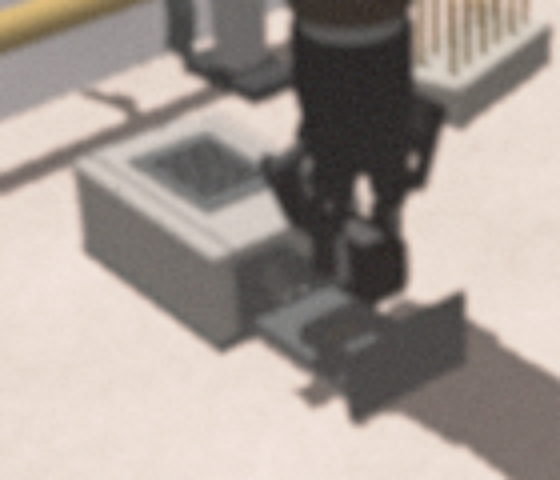

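The crop shows the pack at (370,260) level above the pocket at (340,330). Its front face is at tray x -31.4 and its side at tray y about +19, so I shift it 1.5 mm forward and 1 mm right, then lower.

Request:
send_rows([
  [20,-1.5,-1,15,0,0,0],
  [20,-1.5,-1,30,0,0,0],
  [20,-1.5,-1,38,0,0,0],
  [20,-1.5,-1,42,0,0,0],
  [20,-1.5,-1,45,0,0,0],
  [20,-1.5,-1,48,0,0,0],
  [20,-1.5,-1,50,0,0,0],
  [20,-1.5,-1,50,0,0,0],
])

```text
time_s: 6.17
eef_pos: [0.5668, -0.0059, 0.0309]
orientation: [0.128, 3.139, 0.0]
ft_force: [0.3, 0.0, -1.1]
finger_gap: 0.0353
```

Run:
```python
from h import *
s=get_state();print(s['eef_pos'],s['finger_gap'],s['ft_force'],s['ft_torque'],row((.566,-.0043,.028),85.15,s))
```

```text
[ 0.56682231 -0.00590047  0.0308699 ] 0.03532842076796709 [ 0.32508391  0.03081106 -1.13479454] [0.0581768  0.0097287  0.01937685] (array([1. , 1.5, 2.9]), array([0.  , 0.  , 0.03]))
```

Request:
send_rows([
  [20,0,0,1.5,0,0,0],
  [20,0,0,2.5,0,0,0],
  [20,0,0,2.5,0,0,0],
  [20,0,0,2.5,0,0,0],
])

```text
time_s: 6.5
eef_pos: [0.5669, -0.0059, 0.0285]
orientation: [0.128, 3.139, 0.0]
ft_force: [-1.1, 0.4, -0.2]
finger_gap: 0.0353
```

Request:
send_rows([
  [52,0,0,0,0,0,0],
  [52,0,0,0,0,0,0],
  [52,0,0,0,0,0,0],
  [52,0,0,-20,0,0,0],
  [52,0,0,-50,0,0,0],
  [52,0,0,-85,0,0,0],
  [52,60,0,-85,0,0,0],
  [52,110,0,-85,0,0,0],
  [0,110,0,-85,0,0,0],
  [0,110,0,-85,0,0,0],
  [0,110,0,-85,0,0,0],
  [0,110,0,-85,0,0,0],
])

```text
time_s: 7.5
eef_pos: [0.4577, 0.0031, 0.1136]
orientation: [0.128, 3.138, 0.0]
ft_force: [-0.1, -0.8, 0.5]
finger_gap: 0.0042
```

Run:
```python
from h import *
s=get_state();print(s['eef_pos'],s['finger_gap'],s['ft_force'])
c=grab('side');P=cloud(c);cen=(.7256,-.0191)
u=np.array([np.cos(np.radians(-4.85)),np.sin(np.radians(-4.85))]);v=np.array([-u[1],u[0]])
o=np.array(cen)-.1625*u
d=P[...,:2]-o;X=d@u*1000;Y=d@v*1000;Z=P[...,2]*1000
m=(Z>49)&(Z<66)&(abs(X)<38)&(abs(Y)<30);print('pack',m.sum(),[np.percentile(q[m],[3,50,97]).round(1) for q in(X,Y,Z)])
A=np.c_[X[m],Y[m],np.ones(m.sum())];print('top slope deg',np.degrees(np.linalg.lstsq(A,Z[m],rcond=None)[0][:2]))
m=(Z>56)&(Z<67)&(X<-40)&(X>-70)&(abs(Y)<60);print('plate',np.percentile(X[m],[2,98]))
print(row((*(np.array([.566,-.0043])-.085*u),.024),85.15,s))
cv2.imwrite('pics/p3.png',cv2.resize(c['img'][120:240,220:360,::-1],None,fx=4,fy=4))
```

```text
[0.45774251 0.00306306 0.11360702] 0.004155022597769051 [-0.11680178 -0.75752672  0.49706754]
pack 199 [array([-28.6,  -3.7,  26.7]), array([-16.1,   2.6,  17.4]), array([49.9, 55.5, 58.2])]
top slope deg [ 1.29507125 -2.5898035 ]
plate [-53.30381454 -43.93088897]
(array([-23.4,   1.7,  89.6]), array([0.  , 0.01, 0.03]))
```

View pics/p3.png

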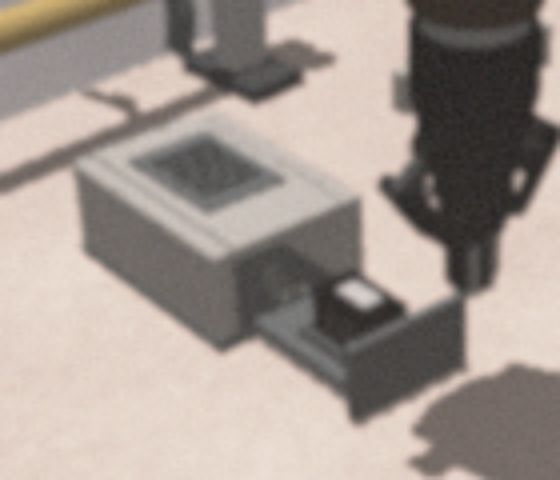

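The crop shows the pack flat in the pocket (350,305). Its top is at 55.5 mm, which is 16 + 40, and it is centred within about 1.5 mm. The plate is still at -53. I lower the closed fingers in front of the plate.

Request:
send_rows([
  [0,-10,1.7,30,0,0,0],
  [0,-20,1.7,60,0,0,0],
  [0,-23,1.7,88,0,0,0],
  [0,-23,1.7,88,0,0,0],
  [0,-23,1.7,88,0,0,0],
])

```text
time_s: 7.97
eef_pos: [0.4794, 0.0028, 0.0241]
orientation: [-0.129, -3.135, 0.0]
ft_force: [-0.0, 0.2, 1.2]
finger_gap: -0.0002
```

Request:
send_rows([
  [0,-6,0,0,0,0,0],
  [0,-12,0,0,0,0,0],
  [0,-16,0,0,0,0,0],
  [0,-20,0,0,0,0,0],
  [0,-23,0,0,0,0,0],
  [0,-26,0,0,0,0,0],
  [0,-28,0,0,0,0,0],
  [0,-30,0,0,0,0,0],
])

```text
time_s: 8.63
eef_pos: [0.5095, 0.0004, 0.0253]
orientation: [-0.128, -3.138, 0.0]
ft_force: [-5.7, -0.9, 4.0]
finger_gap: 0.0
```

Run:
```python
from h import *
s=get_state();print(s['eef_pos'],s['finger_gap'],s['ft_force'],s['ft_torque'])
u=np.array([np.cos(np.radians(-4.85)),np.sin(np.radians(-4.85))]);v=np.array([-u[1],u[0]])
d=s['eef_pos'][:2]-np.array([.566,-.0043]);print(d@u*1000,d@v*1000)
```

```text
[5.09547302e-01 4.24489970e-04 2.53400066e-02] 4.401487058197721e-05 [-5.72022991 -0.94875472  4.01775901] [0.04904027 1.00413994 0.02175417]
-56.650009692329945 -0.06535594286674812
```

Contact is made at 5.7 N. I push on, well short of the earliest end stop.

Request:
send_rows([
  [0,-4,0,0,0,0,0],
  [0,-8,0,0,0,0,0],
  [0,-12,0,0,0,0,0],
  [0,-16,0,0,0,0,0],
  [0,-20,0,0,0,0,0],
  [0,-24,0,0,0,0,0],
  [0,-28,0,0,0,0,0],
  [0,-32,0,0,0,0,0],
  [0,-36,0,0,0,0,0],
  [0,-40,0,0,0,0,0],
  [0,-44,0,0,0,0,0],
  [0,-48,0,0,0,0,0],
])

```text
time_s: 9.63
eef_pos: [0.5571, -0.0036, 0.0253]
orientation: [-0.129, -3.137, 0.001]
ft_force: [-8.0, 0.4, 4.7]
finger_gap: 0.0003
```

Request:
send_rows([
  [0,-2,0,0,0,0,0],
  [0,-4,0,0,0,0,0],
  [0,-6,0,0,0,0,0],
  [0,-8,0,0,0,0,0],
  [0,-10,0,0,0,0,0],
  [0,-12,0,0,0,0,0],
  [0,-14,0,0,0,0,0],
  [0,-16,0,0,0,0,0],
  [0,-17,0,0,0,0,0],
  [0,-18,0,0,0,0,0],
])

```text
time_s: 10.47
eef_pos: [0.5749, -0.0051, 0.0253]
orientation: [-0.129, -3.137, 0.001]
ft_force: [-7.6, -0.5, 5.5]
finger_gap: 0.0001
```

Run:
```python
from h import *
s=get_state();print(s['eef_pos'],s['finger_gap'],s['ft_force'],s['ft_torque'])
u=np.array([np.cos(np.radians(-4.85)),np.sin(np.radians(-4.85))]);v=np.array([-u[1],u[0]])
d=s['eef_pos'][:2]-np.array([.566,-.0043]);print(d@u*1000,d@v*1000)
```

```text
[ 0.57486627 -0.00512471  0.02529754] 0.00010927522886124696 [-7.5807259  -0.49412916  5.53623616] [-0.16071029  1.35480485 -0.02750538]
8.904250032102142 -0.07213911162474938
```

Request:
send_rows([
  [0,-1,0,0,0,0,0],
  [0,-2,0,0,0,0,0],
  [0,-3,0,0,0,0,0],
  [0,-4,0,0,0,0,0],
  [0,-5,0,0,0,0,0],
  [0,-6,0,0,0,0,0],
  [0,-7,0,0,0,0,0],
  [0,-8,0,0,0,0,0],
  [0,-9,0,0,0,0,0],
  [0,-10,0,0,0,0,0],
])

```text
time_s: 11.3
eef_pos: [0.5846, -0.006, 0.0253]
orientation: [-0.129, -3.136, 0.001]
ft_force: [-8.3, -1.3, 5.6]
finger_gap: 0.0002
```

Request:
send_rows([
  [0,-0.5,0,0,0,0,0],
  [0,-1,0,0,0,0,0],
  [0,-1.5,0,0,0,0,0],
  [0,-2,0,0,0,0,0],
  [0,-2.5,0,0,0,0,0],
])

```text
time_s: 11.72
eef_pos: [0.5872, -0.0062, 0.0253]
orientation: [-0.129, -3.137, 0.001]
ft_force: [-8.3, -1.0, 5.7]
finger_gap: 0.0003
```

Request:
send_rows([
  [0,-0.5,0,0,0,0,0],
  [0,-1,0,0,0,0,0],
  [0,-1.5,0,0,0,0,0],
  [0,-2,0,0,0,0,0],
  [0,-2.5,0,0,0,0,0],
])

```text
time_s: 12.13
eef_pos: [0.5896, -0.0064, 0.0253]
orientation: [-0.129, -3.137, 0.001]
ft_force: [-8.7, -1.2, 4.7]
finger_gap: -0.0002
```

Request:
send_rows([
  [0,-0.5,0,0,0,0,0],
  [0,-1,0,0,0,0,0],
  [0,-1.5,0,0,0,0,0],
  [0,-2,0,0,0,0,0],
  [0,-2.5,0,0,0,0,0],
])

```text
time_s: 12.55
eef_pos: [0.5921, -0.0066, 0.0253]
orientation: [-0.129, -3.137, 0.001]
ft_force: [-8.4, -1.0, 4.5]
finger_gap: -0.0001
```

Request:
send_rows([
  [0,-0.5,0,0,0,0,0],
  [0,-1,0,0,0,0,0],
  [0,-1.5,0,0,0,0,0],
  [0,-2,0,0,0,0,0],
  [0,-2.5,0,0,0,0,0],
])

```text
time_s: 12.97
eef_pos: [0.5946, -0.0068, 0.0253]
orientation: [-0.129, -3.137, 0.001]
ft_force: [-7.8, -0.2, 5.4]
finger_gap: -0.0001
```

Request:
send_rows([
  [0,-0.5,0,0,0,0,0],
  [0,-1,0,0,0,0,0],
  [0,-1.5,0,0,0,0,0],
  [0,-2,0,0,0,0,0],
  [0,-2.5,0,0,0,0,0],
])

```text
time_s: 13.38
eef_pos: [0.5971, -0.007, 0.0253]
orientation: [-0.129, -3.136, 0.001]
ft_force: [-9.0, -1.4, 5.1]
finger_gap: -0.0001
```

Request:
send_rows([
  [0,-0.5,0,0,0,0,0],
  [0,-1,0,0,0,0,0],
  [0,-1.5,0,0,0,0,0],
  [0,-2,0,0,0,0,0],
  [0,-2.5,0,0,0,0,0],
])

```text
time_s: 13.8
eef_pos: [0.5995, -0.0073, 0.0253]
orientation: [-0.129, -3.136, 0.001]
ft_force: [-8.2, -1.2, 5.6]
finger_gap: 0.0001
```

Request:
send_rows([
  [0,-0.5,0,0,0,0,0],
  [0,-1,0,0,0,0,0],
  [0,-1.5,0,0,0,0,0],
  [0,-2,0,0,0,0,0],
  [0,-2.5,0,0,0,0,0],
])

```text
time_s: 14.22
eef_pos: [0.602, -0.0075, 0.0253]
orientation: [-0.129, -3.136, 0.001]
ft_force: [-9.3, -0.9, 5.0]
finger_gap: 0.0
```

Request:
send_rows([
  [0,-0.5,0,0,0,0,0],
  [0,-1,0,0,0,0,0],
  [0,-1.5,0,0,0,0,0],
  [0,-2,0,0,0,0,0],
  [0,-2.5,0,0,0,0,0],
])

```text
time_s: 14.63
eef_pos: [0.6044, -0.0077, 0.0253]
orientation: [-0.129, -3.136, 0.001]
ft_force: [-9.8, -1.6, 5.9]
finger_gap: -0.0002
```

Request:
send_rows([
  [0,-0.5,0,0,0,0,0],
  [0,-1,0,0,0,0,0],
  [0,-1.5,0,0,0,0,0],
  [0,-2,0,0,0,0,0],
])

```text
time_s: 14.97
eef_pos: [0.6061, -0.0078, 0.0253]
orientation: [-0.129, -3.136, 0.001]
ft_force: [-11.7, -1.0, 6.7]
finger_gap: 0.0004
```

Request:
send_rows([
  [0,-0.4,0,0,0,0,0],
  [0,-0.8,0,0,0,0,0],
  [0,-0.8,0,0,0,0,0],
])

```text
time_s: 15.22
eef_pos: [0.6066, -0.0079, 0.0253]
orientation: [-0.129, -3.135, 0.001]
ft_force: [-12.9, -0.7, 8.7]
finger_gap: -0.0005
```

Request:
send_rows([
  [0,-0.4,0,0,0,0,0],
  [0,-0.8,0,0,0,0,0],
  [0,-0.8,0,0,0,0,0],
])

```text
time_s: 15.47
eef_pos: [0.607, -0.0079, 0.0253]
orientation: [-0.129, -3.134, 0.001]
ft_force: [-13.9, -1.1, 9.2]
finger_gap: 0.0
```

Request:
send_rows([
  [0,-0.4,0,-0.3,0,0,0],
  [0,-0.8,0,-0.5,0,0,0],
  [0,-0.8,0,-0.5,0,0,0],
])

```text
time_s: 15.72
eef_pos: [0.6072, -0.0079, 0.0253]
orientation: [-0.128, -3.133, 0.001]
ft_force: [-17.5, -0.8, 7.2]
finger_gap: -0.0002
```

Request:
send_rows([
  [0,-0.3,0,-0.2,0,0,0],
  [0,-0.6,0,-0.4,0,0,0],
  [0,-0.6,0,-0.4,0,0,0],
])

```text
time_s: 15.97
eef_pos: [0.6074, -0.0079, 0.0254]
orientation: [-0.128, -3.132, 0.001]
ft_force: [-17.6, -0.8, 6.0]
finger_gap: -0.0001
```

Request:
send_rows([
  [0,-0.4,0,-0.2,0,0,0],
  [0,-0.7,0,-0.4,0,0,0],
  [0,-0.7,0,-0.4,0,0,0],
])

```text
time_s: 16.22
eef_pos: [0.6076, -0.0079, 0.0254]
orientation: [-0.128, -3.131, 0.001]
ft_force: [-18.3, -0.3, 5.5]
finger_gap: -0.0004
```

18 N is firmly past the 15 N catch. I back off slowly and see whether the tray follows.

Request:
send_rows([
  [0,1,0,1,0,0,0],
  [0,2,0,1.5,0,0,0],
  [0,4,0,1.5,0,0,0],
  [0,6,0,1.5,0,0,0],
  [0,8,0,1.5,0,0,0],
  [0,10,0,1.5,0,0,0],
  [0,12,0,1.5,0,0,0],
  [0,14,0,1.5,0,0,0],
  [0,16,0,1.5,0,0,0],
  [0,18,0,1.5,0,0,0],
  [0,20,0,1.5,0,0,0],
  [0,20,0,1.5,0,0,0],
])

```text
time_s: 17.22
eef_pos: [0.5912, -0.0062, 0.025]
orientation: [-0.128, -3.139, -0.0]
ft_force: [-0.1, 1.1, -0.9]
finger_gap: 0.0002
```

Force dropped to zero, so it appears to have latched. I retreat clear and check.

Request:
send_rows([
  [0,20,0,0,0,0,0],
  [0,50,0,0,0,0,0],
  [0,85,0,0,0,0,0],
  [0,120,0,-20,0,0,0],
  [0,150,0,-60,0,0,0],
  [0,180,0,-100,0,0,0],
  [0,180,0,-130,0,0,0],
  [0,180,0,-130,0,0,0],
  [0,180,0,-130,0,0,0],
  [0,180,0,-130,0,0,0],
])

```text
time_s: 18.05
eef_pos: [0.4123, 0.0085, 0.155]
orientation: [0.128, 3.138, 0.0]
ft_force: [-0.3, 0.3, -0.5]
finger_gap: 0.0
```

Run:
```python
from h import *
s=get_state();print(s['time_s'],s['eef_pos'],s['ft_force'])
c=grab('side','side9.png');P=cloud(c);cen=(.7256,-.0191)
u=np.array([np.cos(np.radians(-4.85)),np.sin(np.radians(-4.85))]);v=np.array([-u[1],u[0]])
d=P[...,:2]-(np.array(cen)-.09*u);X=d@u*1000;Y=d@v*1000;Z=P[...,2]*1000
m=(Z>20)&(Z<67)&(X<-5)&(X>-150)&(abs(Y)<60);print('plate',m.sum(),np.percentile(X[m],[2,50,98]))
m=(abs(Z-39)<8)&(P[...,0]>.3)&(P[...,0]<.5)&(P[...,1]>.27);print('pack site',m.sum())
t=grab('top','top9.png')
cv2.imwrite('pics/p9.png',np.hstack([c['img'],t['img']])[:,:,::-1][:, :] if 0 else np.vstack([cv2.resize(t['img'][60:270,130:530],None,fx=1.5,fy=1.5),cv2.resize(c['img'][120:240,200:430],(600,285))])[:,:,::-1])
```

```text
18.05 [0.41234328 0.00849626 0.15503412] [-0.31978217  0.27679926 -0.46706933]
plate 432 [-28.02330439 -24.7766151  -18.6684879 ]
pack site 752
```

View pics/p9.png

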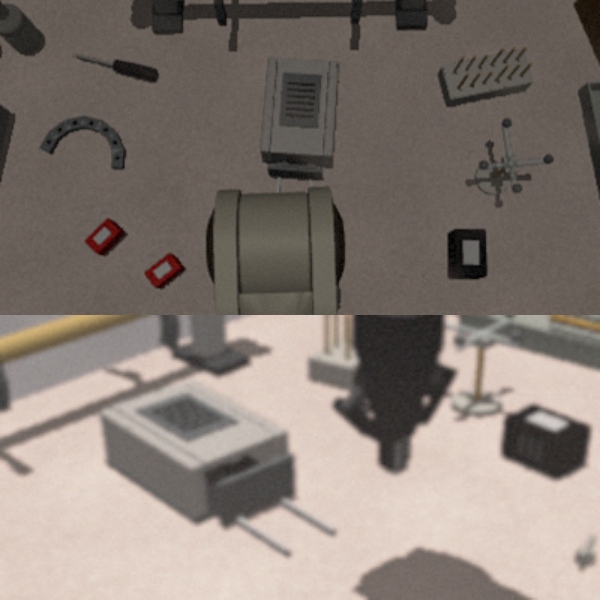

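The tray stands in the dock mouth with its plate at (255,485) in the lower half, about 26 mm before the mouth. The large pack, tracker and half ring look unmoved. I wait a second and recheck before handing in.

Request:
send_rows([
  [0,0,0,0,0,0,0],
  [0,0,0,0,0,0,0],
  [0,0,0,0,0,0,0],
  [0,0,0,0,0,0,0],
  [0,0,0,0,0,0,0],
  [0,0,0,0,0,0,0],
  [0,0,0,0,0,0,0],
  [0,0,0,0,0,0,0],
  [0,0,0,0,0,0,0],
  [0,0,0,0,0,0,0],
  [0,0,0,0,0,0,0],
  [0,0,0,0,0,0,0],
])

```text
time_s: 19.15
eef_pos: [0.4121, 0.0085, 0.155]
orientation: [0.128, 3.139, 0.0]
ft_force: [0.7, 0.5, -0.1]
finger_gap: -0.0005
```

Run:
```python
from h import *
c=grab('side');P=cloud(c);cen=(.7256,-.0191)
u=np.array([np.cos(np.radians(-4.85)),np.sin(np.radians(-4.85))]);v=np.array([-u[1],u[0]])
d=P[...,:2]-(np.array(cen)-.09*u);X=d@u*1000;Y=d@v*1000;Z=P[...,2]*1000
m=(Z>20)&(Z<67)&(X<-5)&(X>-150)&(abs(Y)<60);q=np.percentile(X[m],[2,50,98]);print('plate',q)
P=cloud(grab('top'));Q=P[205:252,420:462].reshape(-1,3);Q=Q[abs(Q[:,2]-.058)<.008]
print('big',cv2.minAreaRect((Q[:,:2]*1000).astype(np.float32)))
if q[0]>-35: hand_in();print('handed in',get_state()['time_s'])
```

```text
plate [-28.22064353 -24.76307123 -18.27677289]
big ((465.5317077636719, -312.0669250488281), (57.969085693359375, 82.66747283935547), 88.6026840209961)
the job is handed in; nothing more can be done
the job is handed in; nothing more can be done
```

I put the small black pack flat into the tray's pocket and pushed the tray home until it latched on the first press. The job is handed in, at about 19 s of the 72 s allowed.

- **Pack:** before the push its top stood 55.5 mm above the table, where 56 mm is expected when it lies flat. It was centred within a few millimetres. The pack itself is out of sight in the dock now.
- **Push:** I pressed by the front plate. The highest reading was 18.3 N along the push, about 19 N in all with the 5–9 N of vertical rubbing. I only had force readings at the end of each short step, so these are not a continuous record.
- **Latch:** on release the push force fell to zero and the tray stayed in. Two looks about 1 s apart gave the same plate position, roughly 26 mm before the mouth, so about 100 mm in. That is deeper than the nominal 91 mm but within the stated 13 mm spread.
- **Things to leave alone:** the large pack measured within about 1.5 mm of where it started, which is measurement noise. The tracker stand and half ring looked unmoved, but I checked those by eye only.

No check failed. The two cameras disagreed by about 4 mm in absolute position, so I measured the fit within one camera.

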